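Load the blow-off rack and blast the door rails clean

ROBOT

A 6-joint arm with a two-finger parallel gripper is mounted at the origin on the work surface. World frame = base frame: x ahead of the robot, y to its left, z up, the work surface at z = 0. Lengths are in mm, angles in rad, forces in N, time in s.
With the tool pointing down it reaches from about 275 to 750 mm from the base axis. Payload 10.2 kg.
Tool frame: the origin (TCP) lies on the centre line of the jaws, within the pads' length; the fingertips stand 17 mm ahead of it and the grasp point (between the pads) lies 2 mm behind it (ctrl.tip_extent is the distance from the TCP to the fingertips, in mm); z points along the fingers, y is the line along which they close (so a half turn about z gives the same grasp; the last joint's range is limited). The gripper opens to 85 mm and grips with 20 to 120 N. Pads are 22 mm wide; open, the fingers measure 114 mm over their backs; the gripper's body (76 mm by 85 mm) begins 54 mm behind the grasp point. The pads swing forward as they close: fully open they stand 13 mm farther back than shut.
Start: joints at [0.962, 0.313, 1.498, -0, 1.331, -0.223], TCP at [197.571, 486.412, 248.294] pointing down, gripper open.
Joint ranges: [-2.94, 2.94], [-0.97, 2.17], [0.19, 2.56], [-1.23, 4.37], [0.02, 3.11], [-2.88, 2.88]. Speed limits (rad/s): [2.39, 2.39, 3.01, 3.14, 3.14, 3.14].

INTERFACE

Orientations are given as a unit quaternion [w, x, y, z].
In Python, from rig import sensors, capture, ctrl, cut_out, place_of gives the robot as it stands.
- The arm moves only by the shell command python3 -m jog 'ROWS' [FORCE]. ROWS is JSON, a list of rows, each a list of 3 entries, a list of its own where there are three numbers: the shift along the world's x, y, z in mm, then the turn, a rotation vector about the world's x, y, z in degrees, then the closure, from 0 (fully open) to 1 (shut). A call has exactly 8 rows; each row is the pose to reach, as a shift and turn from the pose commanded when the call began; what a row does not reach only later rows make up. A row lasts 1/12 s, in which the tool goes at most 41.7 mm and 7.16 degrees, less where a joint would pass 70% of its speed; a pose out of reach is approached as far as the arm can. A call with a gripper value outside its range is refused whole. The fingers move at their own pace and stop on an object; FORCE is the grip in N (left out, the last holds). Time passes only in rows, so rows that repeat a pose let the fingers close, or fill a call up. It gives the time, the measured TCP pose, the force and the opening at its end, in the units of the state.
- sensors.sense(): the state, without advancing time (a new reading comes with each control period).
- capture(name): name is "scene" or "top" or "wrist"; returns a dict with "color" (420x560x3 uint8, blue, green, red), "z_map" (420x560 float32, mm along the optical axis (not along the pixel's ray), 0 where there is no reading), "camera_matrix" (3x3 intrinsics, pixels), "R" (3x3) and "t" (3): a world point X has camera coordinates R X + t. Camera axes: x right, y down, z forward; pixel columns grow to the right and rows downward; lengths in mm; the calibration is good to about 2 mm. A picture is of the moment at which its call begins.
- ctrl.finish_job(): hands the job in, once; it reports no verdict.
Trained networks look in a picture, given as the dict that the camera call returned (one of the last four; its "shot" number tells which), for a name from the list of things; names that differ only in an ending like _2 or _b are one class to them, and where a whole thing is asked for, a point or a joint stands for the part that bears it (a point fixed in the world has none). Each returns a list of dicts, best first, with "p" (0 to 1); they miss things now and then, are a little off and sometimes report something else, mostly with a low value. They report only what shows in the picture. A call takes as long as a camera call. They do not tell look-alikes from the thing itself.
- cut_out(picture, query): "region" (420x560 bool, what is visible of it) and "box" ([left, top, right, bottom] in pixels, round what is visible of it).
- place_of(picture, query): "centre" ([row, column] in pixels: a listed point, or the origin of a listed thing).
The state is a dict: "time_s": time; "joints": joint angles; "dq": joint speeds; "tau": joint torques, N m; "eef_pos": TCP position; "ee_rot": TCP orientation; "force": force on the tool from outside, world axes, zero at the start; "wrist_torque": the same for the moment, N m; "grip_width": opening from 0.0 (shut) to 1.0 (fully open).
Only numpy, scipy, OpenCV 4.12 (cv2) and the standard library are available. Lean on these libraries where they do the work, as an engineer would, in place of code of your own. Each camera call takes 0.05 s, during which the arm holds its last target. There are 200 camera calls.

TASK

Lay the two oak door rails from the bench on the sloped steel rack, one on each tier, each flat across both arms, roughly centred, and slid down against its pair of stop pins; set them down gently. Then blow them off with the air gun in the bench bracket: squeeze its trigger right in for about a second and let it spring back. Leave the wax tin, the glue bottle and the block plane where they are.

Things in the scene. Friction and masses are not known exactly. Their poses are not given: they have to be found in the camera images.
- rail_a: Oak cabinet-door rail: body 190 x 56 x 20 mm, a stub tenon 12 x 40 x 6 mm at each end (214 mm overall), a groove 6 mm wide, 8 deep along one long edge; 0.11 to 0.23 kg. Starts flat on the bench, under rail_b. Origin at the body's centre; x along its length, y across its 56 mm width (groove at +y), z through its 20 mm. Either face may be up, either edge down the slope.
- rail_b: The second rail, identical to rail_a, same axes. It starts lying flat across the top of rail_a, the two crossing near their middles at 45 to 90 degrees. Either rail may go on either tier.
- rack: Fixed rack of dark flat bar bolted to the bench, 230 mm front to back, 160 mm wide, 135 mm high at the rear ends of its arms. Origin on the bench at its middle; x from its low front (towards the robot) to its high rear, z up. It may stand turned by up to 0.32 rad.
- arms: The rack's two parallel arms, steel bars with top edges 8 mm wide, 200 mm long, rising at 20 degrees, at y = -65 and +65 mm, open between. Each has two round stop pins, 8 mm across, 24 mm tall. Origin on the arms' top plane, midway between them, level with the lower pins' up-slope faces, 75 mm above the bench; x up the slope, y from arm to arm, z square to the slope. Arms end at x = 178 mm.
- tier_low (a point): Where a seated rail's centre lies on the lower tier: x = 28, y = 0, z = 10 mm in the frame of arms, the rail lying along that y with one long edge against the lower pins, whose up-slope faces are at x = 0.
- tier_high (a point): The same for the upper tier: x = 128, y = 0, z = 10 mm in the frame of arms; the upper pins' up-slope faces are at x = 100 mm.
- gun: Fixed air gun, clamped on its side in a grey bench bracket right of the rack, brass nozzle aimed at the rack. Origin on the bench by the post, z up. The black grip lies level along -x (to the robot), x = 0 to -110 mm, y = -13 to +13, 24 mm high, its middle 125 mm above the bench, open above and below. The clamped housing spans x = -2 to 45 mm, top at 142 mm. Nozzle tip: x = 46, y = 112 mm.
- trigger (a joint): The gun's steel lever trigger, a bar 72 mm long, 8 mm thick and 18 mm high along the +y face of the grip, at its mid height, free end towards -x. 0 = released, 0.2 rad = right in, at its stop. A spring returns it: 0.12 N m when released, 0.32 N m when right in (3 to 7 N at point squeeze).
- pivot (a point): The trigger's vertical hinge pin: x = -14, y = +19 mm in the gun's frame, 125 mm above the bench.
- squeeze (a point): Where to squeeze: x = -60, y = +5 mm in the gun's frame, 125 mm above the bench, midway between the grip's outer (-y) face and the outer (+y) face of the fully squeezed trigger, each 18 mm away. Released, the trigger's outer face is 27 mm away (30 mm at 11 mm nearer its free end). The grip does not give: only the trigger moves.
- tin: Round metal wax tin, 74 mm across, 40 mm high, on the bench near one end of rail_a. Bystander. Origin at the centre of its underside.
- glue: White glue bottle, 62 mm across, 200 mm tall, standing beyond the air gun. Bystander. Origin at the centre of its underside.
- plane: Small steel block plane, 155 x 46 mm, 50 mm high, on the bench before the rack. Bystander. Origin at the centre of its sole, x along its length.
Not all that is in view belongs to the job. What is shaped like the rail_b but green is not meant. What is shaped like the rail_a but white is not meant.

How it is judged:
By the outcome, as a careful person would: the job done as asked, in the order asked, and still so for the second after the job is handed in, with the robot touching nothing.
It also fails if it takes over 72 s, if anything falls off the work surface, if the arm or the gripper's body presses on something with over 40 N, if the wrist force passes 120 N, or if a joint passes its speed limit or range.

## Working session

There is one attempt and no reset: what is moved stays moved. The work goes in short steps, Python scripts to look and compute and a shell command to move; the robot and the scene stay as the last step left them, time stands still between calls to the robot, and variables do not carry over. Pictures are saved under pics/ and viewed, on a budget of 10 in all, crops included, one or two more only if the job needs it, and the job is handed in when it is done.

```bash
mkdir -p pics; ls; cat > h.py <<'E'
import numpy as np, cv2
from rig import sensors, capture, ctrl, cut_out, place_of
def cloud(p):
    z=p["z_map"].astype(float);K=np.array(p["camera_matrix"]);v,u=np.mgrid[:z.shape[0],:z.shape[1]]
    c=np.stack([(u-K[0,2])/K[0,0]*z,(v-K[1,2])/K[1,1]*z,z],-1)
    w=(c-np.array(p["t"]))@np.array(p["R"]); w[z<=0]=np.nan
    return w
def proj(p,X):
    c=np.array(p["R"])@np.array(X,float)+np.array(p["t"]);q=np.array(p["camera_matrix"])@c
    return q[:2]/q[2]
E
python3 - <<'E'
from h import *
s=sensors.sense();print(s["time_s"],s["eef_pos"],s["ee_rot"],s["grip_width"],ctrl.tip_extent)
for n in ["top","scene"]:
    p=capture(n);cv2.imwrite(f"pics/{n}0.png",p["color"]);w=cloud(p)
    np.savez(f"{n}0.npz",**{k:np.array(p[k]) for k in["color","z_map","camera_matrix","R","t"]})
    for q in ["rail_a","rack","gun","trigger","tin","glue","plane"]:
        for d in cut_out(p,q)[:4]:
            r=d["region"]; x=w[r]; x=x[~np.isnan(x[:,0])]
            print(n,q,round(d["p"],2),d["box"],np.nanmedian(x,0).round(),np.percentile(x,[2,98],axis=0).round().tolist() if len(x) else 0)
    for q in ["rail_a","rack","arms","tier_low","tier_high","gun","pivot","squeeze"]:
        print(n,q,[(round(d["p"],2),np.round(d["centre"])) for d in place_of(p,q)[:4]])
E
```

```text
pics
0.0 [197.40457827 486.20697288 247.74294465] [-2.69160517e-04  1.91695770e-01  9.81454180e-01 -5.92309162e-04] 0.9991065643407143 17.0
top rail_a 0.82 [324.8, 185.8, 369.0, 264.8] [ 438. -360.   19.] [[376.0, -412.0, 7.0], [567.0, -309.0, 25.0]]
top rail_a 0.8 [308.7, 214.6, 385.5, 236.2] [ 466. -354.   39.] [[438.0, -456.0, 26.0], [494.0, -254.0, 45.0]]
top rail_a 0.76 [391.4, 244.2, 469.8, 286.4] [ 365. -579.   19.] [[318.0, -677.0, 5.0], [414.0, -485.0, 25.0]]
top rail_a 0.56 [318.2, 299.5, 392.6, 354.2] [ 196. -386.   19.] [[135.0, -474.0, 8.0], [260.0, -295.0, 25.0]]
top rack 0.97 [109.4, 140.8, 188.5, 239.0] [561. 208.  11.] [[441.0, 89.0, -2.0], [666.0, 270.0, 128.0]]
top gun 0.85 [203.9, 137.0, 306.9, 236.2] [617. -93. 132.] [[458.0, -223.0, 4.0], [668.0, -0.0, 143.0]]
top gun 0.63 [110.9, 140.8, 184.6, 229.0] [550. 223.  94.] [[451.0, 94.0, -0.0], [648.0, 280.0, 132.0]]
top tin 0.78 [317.4, 153.0, 342.7, 184.0] [ 617. -307.   39.] [[585.0, -340.0, 13.0], [651.0, -277.0, 45.0]]
top glue 0.83 [209.5, 97.3, 236.9, 137.2] [726. -12. 128.] [[709.0, -38.0, 1.0], [785.0, 28.0,
[... 1538 characters left out ...]
73.  69.  24.] [[319.0, 12.0, 1.0], [424.0, 121.0, 51.0]]
scene plane 0.48 [330.5, 149.5, 388.0, 180.4] [551. 218.  92.] [[455.0, 94.0, -1.0], [656.0, 352.0, 131.0]]
scene plane 0.33 [321.6, 147.4, 394.1, 201.4] [558. 139.  63.] [[437.0, 83.0, -1.0], [655.0, 334.0, 128.0]]
scene rail_a [(0.8, array([267., 252.])), (0.63, array([260., 256.])), (0.6, array([241., 179.])), (0.58, array([302., 182.]))]
scene rack [(0.58, array([185., 359.]))]
scene arms [(0.93, array([164., 339.]))]
scene tier_low [(0.69, array([160., 343.]))]
scene tier_high [(0.86, array([156., 370.]))]
scene gun [(0.89, array([235., 343.]))]
scene pivot [(0.58, array([199., 336.]))]
scene squeeze [(0.62, array([204., 324.]))]
```

```bash
python3 - <<'E'
import cv2
a=cv2.imread("pics/top0.png")[80:380,100:500];cv2.imwrite("pics/v1.png",cv2.resize(a,(800,600),interpolation=cv2.INTER_CUBIC))
E
```

```text
(no output)
```

View pics/v1.png

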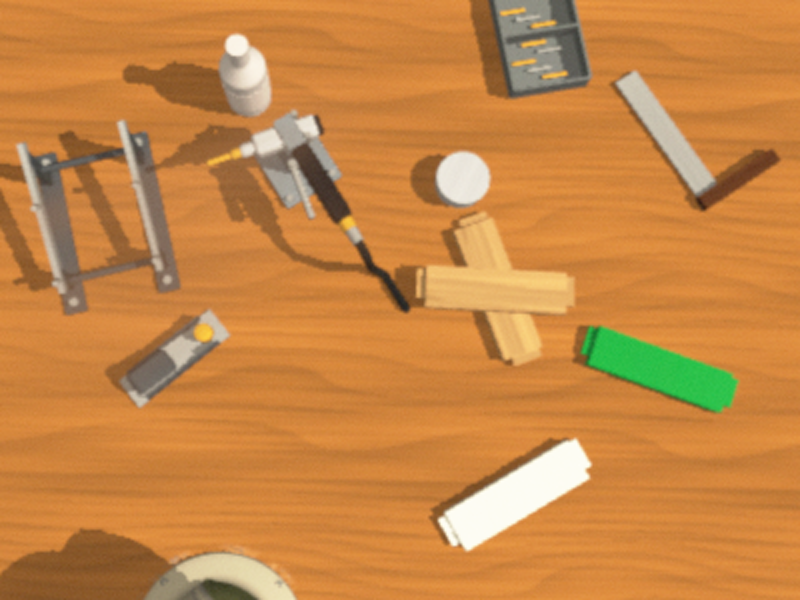

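The picture shows the rack at left (crop 20-180, 120-310), the gun in the middle with its grip pointing to lower right, and the two oak rails crossed at (490,290). The decoys are green (660,370) and white (515,495), and the plane is at (175,355). Next I'll fit the poses.

```bash
python3 - <<'E'
from h import *
P={n:dict(np.load(f"{n}0.npz")) for n in["top","scene"]}
for n,p in P.items():
    w=cloud(p).reshape(-1,3);col=p["color"].reshape(-1,3)
    def sel(x0,x1,y0,y1,z0,z1):
        m=(w[:,0]>x0)&(w[:,0]<x1)&(w[:,1]>y0)&(w[:,1]<y1)&(w[:,2]>z0)&(w[:,2]<z1);return w[m]
    for nm,b in [("b",(400,540,-475,-235,33,50)),("a",(350,585,-430,-290,13,27)),("plane",(290,440,0,150,12,60)),("tin",(570,670,-360,-260,33,50))]:
        q=sel(*b);r=cv2.minAreaRect(q[:,:2].astype(np.float32));print(n,nm,len(q),np.round(r[0]),np.round(r[1]),round(r[2],1),np.median(q[:,2]).round(1))
    # arms : z>62
    q=sel(430,690,60,300,62,145)
    # brute-force rack pose: search yaw, origin by arm lines: fit plane slope
    best=None
    for yaw in np.arange(-.33,.34,.01):
        c,s=np.cos(yaw),np.sin(yaw);l=-s*q[:,0]+c*q[:,1]
        for o in np.arange(l.min(),l.max(),1):
            d=np.abs(np.abs(l-o)-65);sc=(d<6).sum()
            if best is None or sc>best[0]:best=(sc,yaw,o)
    print(n,"rack",len(q),best)
    yaw,o=best[1:];c,s=np.cos(yaw),np.sin(yaw);l=-s*q[:,0]+c*q[:,1]-o;f=c*q[:,0]+s*q[:,1]
    for sg in(-1,1):
        m=np.abs(l-sg*65)<8;print(sg,m.sum(),"lat med",np.median(l[m]).round(1),"f range",np.percentile(f[m],[0,2,98,100]).round(),"z",np.percentile(q[m,2],[0,2,98,100]).round())
        mm=m&(np.abs(l-sg*65)<3);A=np.polyfit(f[mm],q[mm,2],1);print("fit z=tan20*f+c: slope",A[0].round(3),"f at z=75",((75-A[1])/A[0]).round(1), "c med (slope .364)",np.median(75-(q[mm,2]-.364*f[mm])).round(1)/.364)
    # gun grip: z 128..140, x<600?
    q=sel(450,690,-230,10,131,146)
    print(n,"gun hi",len(q))
    q=sel(450,690,-230,10,120,139);r=cv2.minAreaRect(q[:,:2].astype(np.float32));print(len(q),r)
    # dark points = grip
    m=(w[:,0]>450)&(w[:,0]<690)&(w[:,1]>-230)&(w[:,1]<10)&(w[:,2]>131)&(w[:,2]<141)&(col.max(1)<75)
    q=w[m];r=cv2.minAreaRect(q[:,:2].astype(np.float32));print("grip",len(q),np.round(r[0]),np.round(r[1]),r[2],np.median(q,0).round(1))
    print(np.percentile(q,[1,99],axis=0).round())
E
```

```text
top b 1488 [ 466. -354.] [213.  57.] 88.1 39.0
top a 985 [ 462. -346.] [212. 116.] 30.4 19.3
top plane 713 [369.  75.] [ 48. 136.] 39.9 28.3
top tin 548 [ 620. -309.] [71. 73.] 65.3 39.1
top rack 775 (np.int64(763), np.float64(0.2600000000000005), np.float64(33.534374526575164))
-1 339 lat med -66.7 f range [484. 490. 669. 674.] z [ 64.  67. 134. 137.]
fit z=tan20*f+c: slope 0.329 f at z=75 496.4 c med (slope .364) 507.69230769230774
1 424 lat med 62.4 f range [486. 491. 670. 679.] z [ 62.  64. 133. 137.]
fit z=tan20*f+c: slope 0.281 f at z=75 491.0 c med (slope .364) 508.79120879120876
top gun hi 1009
1034 ((600.088623046875, -114.1166000366211), (226.1760711669922, 118.34028625488281), 56.3094596862793)
grip 217 [ 577. -122.] [78. 22.] 33.805660247802734 [ 577.3 -122.2  135.6]
[[ 546. -148.  131.]
 [ 611.  -99.  141.]]
scene b 957 [ 468. -357.] [214.  65.] 88.1 39.7
scene a 653 [ 478. -372.] [216. 111.] 32.2 19.9
scene plane 320 [369.  74.] [ 48. 139.] 40.0 27.9
scene tin 383 [ 623. -313.] [68. 76.] 29.6 40.0
scene rack 832 (np.int64(703), np.float64(0.2600000000000005), np.float64(28.97432810841616))
-1 410 lat med -64.4 f range [487. 494. 673. 679.] z [ 62.  65. 132. 138.]
fit z=tan20*f+c: slope 0.207 f at z=75 501.5 c med (slope .364) 534.6153846153846
1 370 lat med 64.9 f range [484. 493. 672. 676.] z [ 62.  64. 130. 135.]
fit z=tan20*f+c: slope 0.211 f at z=75 506.0 c med (slope .364) 538.1868131868132
scene gun hi 527
605 ((602.0690307617188, -118.54740905761719), (229.74365234375, 115.39575958251953), 57.02898406982422)
grip 195 [ 584. -125.] [176.  49.] 21.574432373046875 [ 590.4 -120.1  135.6]
[[ 542. -156.  131.]
 [ 672.  -88.  141.]]
```

```bash
python3 -m jog '[[[260,-320,100],[0,0,-35],0],[[260,-320,100],[0,0,-35],0],[[260,-320,100],[0,0,-35],0],[[260,-320,100],[0,0,-35],0],[[260,-320,100],[0,0,-35],0],[[260,-320,100],[0,0,-35],0],[[260,-320,100],[0,0,-35],0],[[260,-320,100],[0,0,-35],0]]'
python3 -m jog '[[[35,-45,15],[0,0,0],0],[[70,-90,30],[0,0,0],0],[[70,-90,30],[0,0,0],0],[[70,-90,30],[0,0,0],0],[[70,-90,30],[0,0,0],0],[[70,-90,30],[0,0,0],0],[[70,-90,30],[0,0,0],0],[[70,-90,30],[0,0,0],0]]'
python3 - <<'E'
from h import *
p=capture("wrist");cv2.imwrite("pics/w1.png",p["color"]);w=cloud(p)
np.savez("w1.npz",**{k:np.array(p[k]) for k in["color","z_map","camera_matrix","R","t"]})
C=-np.array(p["R"]).T@np.array(p["t"]);print("cam",C.round(),np.array(p["R"])[2].round(2))
for X in [(480,161,75),(503,167,94),(594,191,128),(600,-100,0),(577,-122,135)]:print(X,proj(p,X).round())
for q in ["rack","gun"]:
    print(q,[(round(d["p"],2),d["box"]) for d in cut_out(p,q)[:2]])
for q in ["rack","arms","tier_low","tier_high","gun","pivot","squeeze"]:
    print(q,[(round(d["p"],2),np.round(d["centre"])) for d in place_of(p,q)[:2]])
E
```

```text
time_s: 2.27
eef_pos: [402.7, 233.2, 327.6]
ee_rot: [0.0, 0.478, 0.878, 0.0]
force: [-0.3, 0.9, -0.5]
grip_width: 0.998
time_s: 2.93
eef_pos: [471.2, 146.0, 356.8]
ee_rot: [-0.0, 0.477, 0.879, 0.0]
force: [0.1, 0.1, 0.1]
grip_width: 1.001
cam [425. 216. 482.] [ 0.18 -0.27 -0.94]
(480, 161, 75) [292. 160.]
(503, 167, 94) [311. 169.]
(594, 191, 128) [393. 202.]
(600, -100, 0) [264. 316.]
(577, -122, 135) [236. 383.]
rack [(0.56, [246.1, 84.7, 464.2, 267.1])]
gun [(0.8, [163.4, 296.1, 322.5, 393.9])]
rack [(0.39, array([401., 211.]))]
arms []
tier_low []
tier_high []
gun [(0.94, array([321., 283.]))]
pivot [(0.86, array([367., 272.]))]
squeeze [(0.68, array([376., 239.]))]
```

View pics/w1.png

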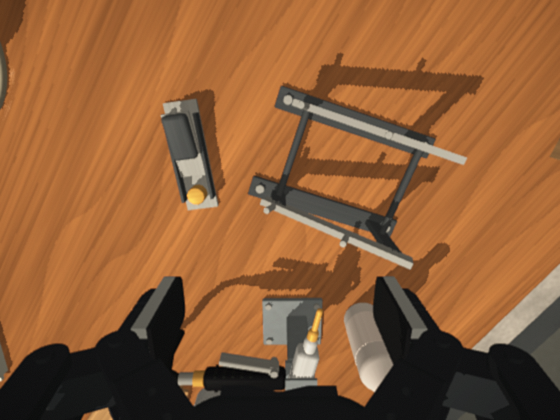

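The wrist view shows the rack (arm rear ends at px (465,160) and (411,266); pins at (268,208), (344,241), (390,136)) and the gun (grip at (245,378), trigger bar at (250,363)).

```bash
cat > fit.py <<'E'
from h import *
from scipy.optimize import minimize
p=dict(np.load("w1.npz"));w=cloud(p).reshape(-1,3);w=w[~np.isnan(w[:,0])]
def sel(x0,x1,y0,y1,z0,z1):
    m=(w[:,0]>x0)&(w[:,0]<x1)&(w[:,1]>y0)&(w[:,1]<y1)&(w[:,2]>z0)&(w[:,2]<z1);return w[m]
q=sel(440,690,60,310,55,165)
t20=np.tan(np.radians(20));cs=np.cos(np.radians(20));sn=np.sin(np.radians(20))
def loc(a,q=q):
    x0,y0,yaw,dz=a;c,s=np.cos(yaw),np.sin(yaw)
    f=c*(q[:,0]-x0)+s*(q[:,1]-y0);l=-s*(q[:,0]-x0)+c*(q[:,1]-y0);z=q[:,2]-75-dz
    return np.stack([f*cs+z*sn,l,-f*sn+z*cs],1)
def cost(a):
    L=loc(a);d=np.hypot(np.abs(L[:,1])-65, L[:,2]);d=np.hypot(np.maximum(np.abs(np.abs(L[:,1])-65)-3,0),L[:,2])
    d=np.hypot(d,np.maximum(np.maximum(L[:,0]-178,-22-L[:,0]),0))
    return np.minimum(d,8).sum()+0.3*len(q)*0
r=min((minimize(cost,[481+i,161+j,.26,k],method="Nelder-Mead",options=dict(xatol=.05,fatol=.1,maxiter=2000)) for i in(-4,4) for j in(-4,4) for k in (-2,2)),key=lambda r:r.fun)
print("rack",r.x.round(3),r.fun/len(q),len(q))
L=loc(r.x)
for sg in(-1,1):
    m=(np.abs(L[:,1]-sg*65)<6)&(np.abs(L[:,2])<5);M=L[m]
    print(sg,len(M),"x",np.percentile(M[:,0],[0,1,99,100]).round(1),"y",np.percentile(M[:,1],[2,50,98]).round(1),"z",np.median(M[:,2]).round(1))
m=(L[:,2]>8)&(L[:,2]<40)&(np.abs(np.abs(L[:,1])-65)<15);M=L[m]
for a in M[M[:,2]>17]:print(a.round(),end=" ")
for x,h in((28,10),(128,10)):
    c,s=np.cos(r.x[2]),np.sin(r.x[2]);f=x*cs-h*sn
    print("tier",x,(r.x[0]+c*f).round(1),(r.x[1]+s*f).round(1),(75+r.x[3]+x*sn+h*cs).round(1))
# gun grip
g=sel(450,720,-240,20,115,150);print(len(g))
import sys
img=p["color"].reshape(-1,3)
W=cloud(p);m=(W[...,0]>450)&(W[...,0]<650)&(W[...,1]>-240)&(W[...,1]<-60)&(W[...,2]>120)&(W[...,2]<142);
for lo,hi,nm in((0,70,"dark"),(90,256,"light")):
    mm=m&(p["color"].max(2)>=lo)&(p["color"].max(2)<hi);Q=W[mm];rr=cv2.minAreaRect(Q[:,:2].astype(np.float32));print(nm,len(Q),np.round(rr[0],1),np.round(rr[1],1),rr[2],np.percentile(Q[:,2],[5,50,95]).round(1))
for nm,px in dict(gun=(283,321),pivot=(272,367),squeeze=(239,376)).items():
    h={"gun":0}.get(nm,125);K=p["camera_matrix"];d=p["R"].T@np.linalg.inv(K)@[px[0],px[1],1];C=-p["R"].T@p["t"];print(nm,(C+d*(h-C[2])/d[2]).round(1))
E
python3 fit.py
```

```text
rack [ 4.79930e+02  1.61002e+02  2.66000e-01 -5.48000e-01] 3.864197437913314 4208
-1 1164 x [-22.  -20.1 175.9 177.5] y [-69.  -64.2 -60.9] z -0.0
1 1257 x [-21.8 -19.6 176.6 178.1] y [60.9 64.8 68.6] z 0.1
[-6. 68. 24.] [-5. 68. 24.] [-4. 69. 23.] [-6. 67. 25.] [-6. 67. 23.] [-4. 67. 25.] [-3. 68. 23.] [-2. 68. 23.] [-2. 68. 20.] [-8. 65. 22.] [-6. 66. 25.] [-5. 66. 24.] [-4. 66. 25.] [-3. 67. 24.] [-2. 67. 24.] [-1. 67. 23.] [-1. 68. 17.] [-7. 64. 23.] [-5. 65. 26.] [-4. 65. 25.] [-4. 65. 23.] [-2. 66. 25.] [-1. 66. 24.] [-0. 66. 24.] [-0. 67. 20.] [-7. 63. 24.] [-5. 64. 24.] [-5. 64. 23.] [-3. 64. 24.] [-2. 65. 24.] [-1. 65. 24.] [-0. 65. 23.] [-0. 66. 19.] [-6. 62. 25.] [-5. 63. 24.] [-4. 63. 25.] [-3. 63. 24.] [-2. 64. 23.] [-1. 64. 24.] [ 0. 64. 23.] [-0. 65. 18.] [-5. 62. 24.] [-4. 62. 24.] [-3. 62. 24.] [-1. 63. 24.] [-1. 63. 23.] [-1. 63. 19.] [-4. 61. 23.] [-2. 61. 24.] [-2. 62. 21.] [-1. 62. 19.] [93. 68. 23.] [94. 68. 24.] [95. 68. 23.] [96. 69. 24.] [93. 66. 23.] [94. 67. 25.] [95. 67. 25.] [96. 67. 24.] [97. 68. 24.] [97. 68. 24.] [92. 65. 23.] [94. 66. 25.] [95. 66. 25
[... 1619 characters left out ...]
 92. -67.  22.] [ 93. -66.  25.] [ 94. -66.  24.] [ 95. -64.  26.] [ 96. -64.  26.] [ 97. -64.  24.] [ 98. -63.  25.] [ 99. -64.  21.] [ 94. -67.  25.] [ 95. -66.  25.] [ 96. -66.  23.] [ 97. -66.  24.] [ 98. -65.  23.] [ 99. -65.  23.] [ 94. -69.  22.] [ 95. -68.  23.] [ 96. -67.  25.] [ 97. -67.  23.] [ 98. -66.  24.] [ 99. -66.  24.] [ 95. -69.  24.] [ 96. -68.  24.] [ 98. -68.  24.] [ 99. -67.  24.] tier 28 502.0 167.0 93.4
tier 128 592.7 191.8 127.6
4575
dark 1431 [ 566.2 -128.5] [157.5  27.7] 35.6389274597168 [122.8 135.  137.1]
light 936 [ 574.4 -104.6] [174.6  42.4] 34.216121673583984 [122.5 132.9 141.5]
gun [633.4 -90.    0. ]
pivot [607.7 -80.9 125. ]
squeeze [ 578.3 -118.6  125. ]
```

```bash
python3 -m jog '[[[0,-250,-30],[0,0,-20],0],[[0,-250,-30],[0,0,-20],0],[[0,-250,-30],[0,0,-20],0],[[0,-250,-30],[0,0,-20],0],[[0,-250,-30],[0,0,-20],0],[[0,-250,-30],[0,0,-20],0],[[0,-250,-30],[0,0,-20],0],[[0,-250,-30],[0,0,-20],0]]'
python3 -m jog '[[[-5,-250,-100],[0,0,-15],0],[[-5,-250,-100],[0,0,-15],0],[[-5,-250,-100],[0,0,-15],0],[[-5,-250,-100],[0,0,-15],0],[[-5,-250,-100],[0,0,-15],0],[[-5,-250,-100],[0,0,-15],0],[[-5,-250,-100],[0,0,-15],0],[[-5,-250,-100],[0,0,-15],0]]'
cat > rails.py <<'E'
from h import *
import sys
p=capture("wrist");tag=sys.argv[1];cv2.imwrite(f"pics/{tag}.png",p["color"]);w=cloud(p);s=sensors.sense();C=p["color"].astype(int)
print(np.array(s["eef_pos"]).round(1),s["time_s"])
R=cv2.Rodrigues(np.eye(3))
m0=(w[...,0]>340)&(w[...,0]<600)&(w[...,1]>-480)&(w[...,1]<-230)
for z in (19.5,39.5):
    m=(m0&(np.abs(w[...,2]-z)<3.5)).astype(np.uint8);m=cv2.morphologyEx(m,cv2.MORPH_OPEN,np.ones((5,5)))
    n,l,st,c=cv2.connectedComponentsWithStats(m)
    for i in range(1,n):
        if st[i,4]>600:
            q=w[l==i];r=cv2.minAreaRect(q[:,:2].astype(np.float32));print(z,len(q),np.round(r[0],1),np.round(r[1],1),round(r[2],1),np.median(q[:,2]).round(1),"col",C[l==i].mean(0).round())
E
python3 rails.py w2
```

```text
time_s: 4.1
eef_pos: [471.6, -106.7, 326.4]
ee_rot: [-0.001, 0.625, 0.781, -0.0]
force: [-0.2, 0.5, 0.3]
grip_width: 0.996
time_s: 4.77
eef_pos: [466.5, -356.6, 224.5]
ee_rot: [-0.002, 0.721, 0.693, -0.0]
force: [0.4, 0.8, -0.8]
grip_width: 0.998
[ 467.1 -354.9  225.9] 4.8167
19.5 3765 [ 524.1 -341.1] [78.7 56.2] 21.4 19.5 col [ 86. 140. 189.]
19.5 2769 [ 414.9 -383.7] [67.7 56.4] 21.2 19.3 col [ 90. 146. 196.]
39.5 11282 [ 467.1 -356.2] [189.7  56.1] 88.3 39.4 col [ 88. 143. 193.]
39.5 862 [ 592.2 -310. ] [15.6 53.8] 0.2 39.3 col [158. 171. 178.]
```

View pics/w2.png

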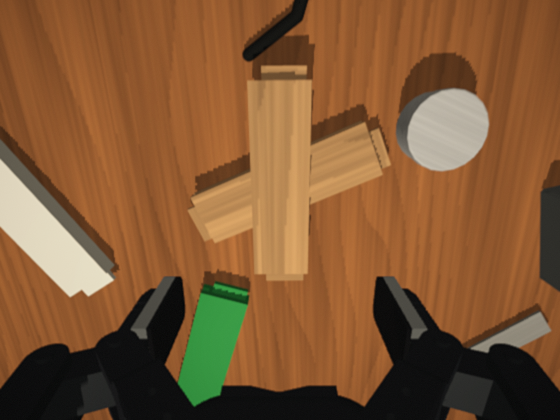

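View w2: rail_b is vertical at px (280,175), crossing rail_a; the tin is at (443,130). Descending now, and I'll measure the fingertips from the depth map.

```bash
python3 -m jog '[[[0,-0.5,-40],[0,0,0.5],0.15],[[0,-0.5,-80],[0,0,0.5],0.15],[[0,-0.5,-115],[0,0,0.5],0.15],[[0,-0.5,-145],[0,0,0.5],0.15],[[0,-0.5,-145],[0,0,0.5],0.15],[[0,-0.5,-145],[0,0,0.5],0.15],[[0,-0.5,-145],[0,0,0.5],0.15],[[0,-0.5,-145],[0,0,0.5],0.15]]' 40
python3 - <<'E'
from h import *
p=capture("wrist");s=sensors.sense();print(np.array(s["eef_pos"]).round(1),s["grip_width"]);w=cloud(p)
from scipy.spatial.transform import Rotation as Ro
q=s["ee_rot"];R=Ro.from_quat([q[1],q[2],q[3],q[0]]).as_matrix()
L=(w-np.array(s["eef_pos"]))@R
m=(np.abs(L[...,0])<14)&(np.abs(L[...,1])>20)&(np.abs(L[...,1])<75)&(L[...,2]<30)
for sg in(-1,1):
    P=L[m&(L[...,1]*sg>0)];print(sg,len(P),np.percentile(P,[1,50,99],axis=0).round(1).tolist(),"maxz",np.sort(P[:,2])[-5:].round(1))
E
```

```text
time_s: 5.48
eef_pos: [468.1, -355.9, 84.7]
ee_rot: [0.002, 0.717, 0.697, -0.0]
force: [-0.5, 0.3, -0.3]
grip_width: 0.851
[ 467.8 -355.9   84.3] 0.8506328086347503
-1 12752 [[-10.4, -67.4, -66.6], [10.1, -54.4, -45.2], [13.1, -34.2, 3.9]] maxz [8.7 8.7 8.8 8.9 8.9]
1 12758 [[-10.5, 34.5, -66.7], [10.2, 54.7, -45.3], [13.1, 67.7, 3.8]] maxz [8.7 8.7 8.8 9.2 9.6]
```

```bash
python3 -m jog '[[[-0.5,0,-20],[0,0,0],0.15],[[-0.5,0,-36],[0,0,0],0.15],[[-0.5,0,-45],[0,0,0],0.15],[[-0.5,0,-48],[0,0,0],0.15],[[-0.5,0,-48],[0,0,0],0.25],[[-0.5,0,-48],[0,0,0],0.4],[[-0.5,0,-48],[0,0,0],0.5],[[-0.5,0,-48],[0,0,0],0.5]]' 45
python3 -m jog '[[[0,0,0],[0,0,0],0.5],[[0,0,0],[0,0,0],0.5],[[0,0,4],[0,0,0],0.5],[[0,0,15],[0,0,0],0.5],[[0,0,40],[0,0,0],0.5],[[0,0,70],[0,0,0],0.5],[[0,0,100],[0,0,0],0.5],[[0,0,110],[0,0,0],0.5]]' 45
python3 rails.py w3
```

```text
time_s: 6.2
eef_pos: [466.9, -356.1, 35.2]
ee_rot: [0.001, 0.717, 0.697, -0.0]
force: [-0.2, 0.5, 5.6]
grip_width: 0.642
time_s: 6.87
eef_pos: [467.3, -356.5, 148.9]
ee_rot: [0.003, 0.717, 0.697, -0.0]
force: [0.6, -0.3, -0.5]
grip_width: 0.643
[ 467.4 -356.6  148.7] 6.9167
19.5 3170 [ 539.4 -335.3] [45.9 56.8] 21.2 19.5 col [ 94. 151. 202.]
19.5 1870 [ 400.6 -388.4] [38.2 54.8] 20.9 19.3 col [ 98. 157. 208.]
39.5 1485 [ 592.  -310.1] [15.9 55.6] 0.1 39.3 col [167. 180. 187.]
```

```bash
python3 -m jog '[[[3,15,30],[0,0,1],0.5],[[8,45,60],[0,0,3],0.5],[[15,80,85],[0,0,6],0.5],[[22,118,100],[0,0,9],0.5],[[29,156,100],[0,0,12],0.5],[[36,194,100],[0,0,15],0.5],[[43,232,100],[0,0,16.9],0.5],[[50,270,100],[0,0,16.9],0.5]]'
python3 -m jog '[[[8,38,0],[0.5,-2,0],0.5],[[17,76,0],[1.4,-5,0],0.5],[[26,114,0],[2.2,-8,0],0.5],[[36,152,0],[3.3,-12,0],0.5],[[46,190,0],[4.4,-16,0],0.5],[[56,225,0],[5.3,-19.3,0],0.5],[[64,255,0],[5.3,-19.3,0],0.5],[[67,274,0],[5.3,-19.3,0],0.5]]'
cat > pose.py <<'E'
from h import *
from scipy.spatial.transform import Rotation as Ro
s=sensors.sense();q=s["ee_rot"];R=Ro.from_quat([q[1],q[2],q[3],q[0]]).as_matrix();e=np.array(s["eef_pos"])
psi=.266;cs,sn=np.cos(np.radians(20)),np.sin(np.radians(20));c_,s_=np.cos(psi),np.sin(psi)
A=np.stack([[cs*c_,cs*s_,sn],[-s_,c_,0],[-sn*c_,-sn*s_,cs]],1);O=np.array([479.9,161,74.5])
if __name__=="__main__":
    print(s["time_s"],"tcp",e.round(1),"arms",((e-O)@A).round(1),"f",np.round(s["force"],1),"g",round(s["grip_width"],3))
    print("tool axes in arms frame\n",(A.T@R).round(3))
    T=np.stack([-A[:,1],A[:,0],-A[:,2]],1)  # tool x=-y_arm, y=u, z=-n
    if (A.T@R)[0,1]<0:T=T*[-1,-1,1]
    print("rotvec to seat (deg)",np.degrees(Ro.from_matrix(T@R.T).as_rotvec()).round(2),"j",np.round(s["joints"],2))
E
python3 pose.py
python3 - <<'E'
from pose import *
p=capture("wrist");cv2.imwrite("pics/w4.png",p["color"]);w=cloud(p)
L=(w-e)@R
m=(np.abs(L[...,0])<120)&(np.abs(L[...,1])<32)&(L[...,2]>-15)&(L[...,2]<15)
q=L[m];print(len(q),np.percentile(q,[1,50,99],axis=0).round(1).tolist())
m=(np.abs(L[...,0])>14)&(np.abs(L[...,0])<98)&(np.abs(L[...,1])<20)&(L[...,2]>-15)&(L[...,2]<5)
q=L[m];A_=np.c_[q[:,:2],np.ones(len(q))];k=np.linalg.lstsq(A_,q[:,2],rcond=None)[0];print("plane",k.round(3))
b=L[(L[...,2]>-15)&(L[...,2]<4)&(np.abs(L[...,1])<40)&(np.abs(L[...,0])>16)&(np.abs(L[...,0])<130)];r=cv2.minAreaRect(b[:,:2].astype(np.float32));print(r)
E
```

```text
time_s: 7.58
eef_pos: [515.9, -83.5, 242.6]
ee_rot: [-0.001, 0.606, 0.795, -0.0]
force: [1.0, -0.5, -1.3]
grip_width: 0.641
time_s: 8.25
eef_pos: [582.7, 191.2, 242.1]
ee_rot: [0.104, 0.597, 0.783, 0.138]
force: [-0.5, 0.2, -1.6]
grip_width: 0.643
8.25 tcp [582.7 191.2 242.1] arms [158.    2.1 120.9] f [-0.5  0.2 -1.6] g 0.643
tool axes in arms frame
 [[-0.002  1.    -0.002]
 [ 1.     0.002  0.002]
 [ 0.002 -0.002 -1.   ]]
52089 [[-43.0, -28.0, -9.0], [46.8, 0.1, -4.4], [105.3, 27.3, 3.2]]
plane [ 5.000e-03  2.000e-03 -4.508e+00]
((28.887893676757812, -0.4316139221191406), (155.63258361816406, 56.539791107177734), 0.1515972912311554)Traceback (most recent call last):
  File "pose.py", line 11, in <module>
    print("rotvec to seat (deg)",np.degrees(Ro.from_matrix(T@R.T).as_rotvec()).round(2),"j",np.round(s["joints"],2))
                                            ~~~~~~~~~~~~~~^^^^^^^
  File "scipy/spatial/transform/_rotation.pyx", line 1143, in scipy.spatial.transform._rotation.Rotation.from_matrix
ValueError: Non-positive determinant (left-handed or null coordinate frame) in rotation matrix 0: [[ 8.60472413e-01  5.09494510e-01 -1.60314685e-03]
 [ 5.09492110e-01 -8.60473672e-01 -1.68795070e-03]
 [ 2.23946728e-03 -6.35644342e-04  9.99997290e-01]].
```

View pics/w4.png

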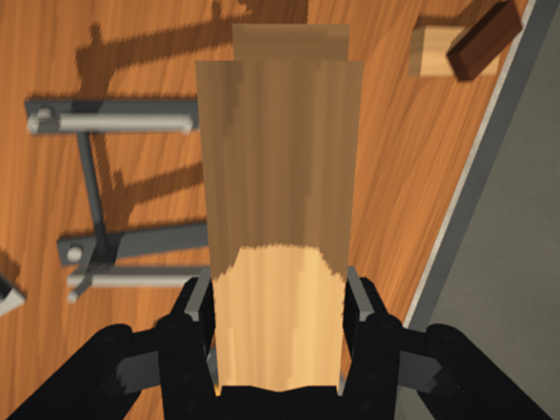

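w4 shows the rail held square between the fingers, tenon end at px (290,40) and rack arms at left. Rail centre is about at the TCP, with its top face at tool z = -4.5 mm.

```bash
sed -i 's/T=np.stack(\[-A/T=np.stack([A/' pose.py
python3 -m jog '[[[1,0,-12],[0,0,0],0.5],[[3,0,-35],[0,0,0],0.5],[[5,-0.5,-60],[0,0,0],0.5],[[5.7,-0.5,-79],[0,0,0],0.5],[[9,0.4,-88],[0,0,0],0.5],[[12,1.2,-97],[0,0,0],0.5],[[14.2,1.9,-103],[0,0,0],0.5],[[14.6,1.9,-104.3],[0,0,0],0.5]]'
python3 pose.py
```

```text
time_s: 8.97
eef_pos: [598.2, 190.4, 138.8]
ee_rot: [0.105, 0.598, 0.783, 0.138]
force: [0.7, 0.5, -1.3]
grip_width: 0.642
8.9667 tcp [598.2 190.4 138.8] arms [136.5  -2.7  18.7] f [ 0.7  0.5 -1.3] g 0.642
tool axes in arms frame
 [[-0.001  1.    -0.   ]
 [ 1.     0.001  0.001]
 [ 0.001 -0.    -1.   ]]
rotvec to seat (deg) [-0.02 -0.03 -0.06] j [ 0.1   0.49  1.59  0.09  0.72 -0.22]
```

```bash
python3 -m jog '[[[0.1,1.1,-0.7],[0,0,0],0.5],[[0.3,1.2,-1.4],[0,0,0],0.5],[[0.5,1.2,-2],[0,0,0],0.5],[[0.7,1.2,-2.5],[0,0,0],0.5],[[0.8,1.2,-3],[0,0,0],0.5],[[0.9,1.3,-3.4],[0,0,0],0.5],[[1,1.3,-3.7],[0,0,0],0.5],[[1,1.3,-3.7],[0,0,0],0.5]]'
python3 pose.py
```

```text
time_s: 9.63
eef_pos: [599.0, 191.7, 136.0]
ee_rot: [0.105, 0.597, 0.783, 0.138]
force: [-0.9, 0.4, -1.3]
grip_width: 0.639
9.6333 tcp [599.  191.7 136. ] arms [136.6  -1.7  15.7] f [-0.9  0.4 -1.3] g 0.639
tool axes in arms frame
 [[-0.001  1.     0.   ]
 [ 1.     0.001  0.001]
 [ 0.001  0.    -1.   ]]
rotvec to seat (deg) [-0.02  0.02 -0.06] j [ 0.1   0.49  1.59  0.09  0.72 -0.22]
```

```bash
python3 -m jog '[[[0.1,0,-0.3],[0,0,0],0.5],[[0.2,0,-0.6],[0,0,0],0.5],[[0.3,0.1,-0.9],[0,0,0],0.5],[[0.4,0.1,-1.1],[0,0,0],0.5],[[0.5,0.1,-1.3],[0,0,0],0.5],[[0.5,0.1,-1.4],[0,0,0],0.5],[[0.5,0.1,-1.4],[0,0,0],0.5],[[0.5,0.1,-1.4],[0,0,0],0.5]]'
python3 pose.py | head -1
```

```text
time_s: 10.3
eef_pos: [599.1, 191.7, 135.8]
ee_rot: [0.105, 0.597, 0.783, 0.138]
force: [-12.6, -3.1, 13.0]
grip_width: 0.646
10.3 tcp [599.1 191.7 135.8] arms [136.6  -1.7  15.5] f [-12.6  -3.1  13. ] g 0.646
```

```bash
python3 -m jog '[[[-0.1,0,0.4],[0,0,0],0.5],[[-1.1,-0.3,0.1],[0,0,0],0.5],[[-2.2,-0.6,-0.3],[0,0,0],0.5],[[-3.3,-0.9,-0.7],[0,0,0],0.5],[[-4.5,-1.2,-1.1],[0,0,0],0.5],[[-5.6,-1.5,-1.6],[0,0,0],0.5],[[-6.5,-1.75,-1.95],[0,0,0],0.5],[[-7,-1.9,-2.15],[0,0,0],0.5]]'
python3 pose.py | head -1
python3 -m jog '[[[-0.3,-0.1,-0.1],[0,0,0],0.5],[[-0.6,-0.2,-0.2],[0,0,0],0.5],[[-0.8,-0.2,-0.3],[0,0,0],0.5],[[-1,-0.3,-0.4],[0,0,0],0.5],[[-1.2,-0.3,-0.5],[0,0,0],0.5],[[-1.2,-0.3,-0.5],[0,0,0],0.5],[[-1.2,-0.3,-0.5],[0,0,0],0.5],[[-1.2,-0.3,-0.5],[0,0,0],0.5]]'
python3 pose.py | head -1
```

```text
time_s: 10.97
eef_pos: [593.6, 190.0, 133.8]
ee_rot: [0.107, 0.597, 0.783, 0.14]
force: [1.3, -0.5, 4.9]
grip_width: 0.642
10.9667 tcp [593.6 190.  133.8] arms [130.6  -2.   15.6] f [ 1.3 -0.5  4.9] g 0.642
time_s: 11.63
eef_pos: [592.6, 189.7, 133.5]
ee_rot: [0.107, 0.597, 0.783, 0.14]
force: [2.1, 0.2, 6.9]
grip_width: 0.643
11.6333 tcp [592.6 189.7 133.5] arms [129.4  -2.   15.6] f [2.1 0.2 6.9] g 0.643
```

```bash
python3 -m jog '[[[-0.2,-0.1,-0.1],[0,0,0],0.5],[[-0.4,-0.1,-0.2],[0,0,0],0.5],[[-0.6,-0.2,-0.2],[0,0,0],0.5],[[-0.8,-0.2,-0.3],[0,0,0],0.5],[[-0.9,-0.25,-0.35],[0,0,0],0.5],[[-0.9,-0.25,-0.35],[0,0,0],0.5],[[-0.9,-0.25,-0.35],[0,0,0],0.5],[[-0.9,-0.25,-0.35],[0,0,0],0.5]]'
python3 pose.py | head -1
python3 -m jog '[[[-0.2,-0.1,-0.1],[0,0,0],0.5],[[-0.4,-0.1,-0.2],[0,0,0],0.5],[[-0.6,-0.2,-0.2],[0,0,0],0.5],[[-0.7,-0.2,-0.25],[0,0,0],0.5],[[-0.7,-0.2,-0.25],[0,0,0],0.5],[[-0.7,-0.2,-0.25],[0,0,0],0.5],[[-0.7,-0.2,-0.25],[0,0,0],0.5],[[-0.7,-0.2,-0.25],[0,0,0],0.5]]'
python3 pose.py
```

```text
time_s: 12.3
eef_pos: [591.7, 189.4, 133.2]
ee_rot: [0.107, 0.597, 0.782, 0.14]
force: [0.6, 0.6, 6.6]
grip_width: 0.645
12.3 tcp [591.7 189.4 133.2] arms [128.5  -2.   15.7] f [0.6 0.6 6.6] g 0.645
time_s: 12.97
eef_pos: [591.4, 189.3, 133.0]
ee_rot: [0.107, 0.597, 0.782, 0.14]
force: [3.8, 2.2, 5.5]
grip_width: 0.642
12.9667 tcp [591.4 189.3 133. ] arms [128.1  -2.   15.7] f [3.8 2.2 5.5] g 0.642
tool axes in arms frame
 [[-0.     1.     0.006]
 [ 1.     0.    -0.   ]
 [-0.     0.006 -1.   ]]
rotvec to seat (deg) [-0.08  0.34 -0.01] j [ 0.1   0.48  1.62  0.09  0.69 -0.23]
```

```bash
python3 -m jog '[[[-0.2,-0.1,-0.1],[0,0,0],0.5],[[-0.4,-0.1,-0.2],[0,0,0],0.5],[[-0.6,-0.2,-0.2],[0,0,0],0.5],[[-0.8,-0.2,-0.3],[0,0,0],0.5],[[-0.9,-0.25,-0.35],[0,0,0],0.5],[[-0.9,-0.25,-0.35],[0,0,0],0.5],[[-0.9,-0.25,-0.35],[0,0,0],0.5],[[-0.9,-0.25,-0.35],[0,0,0],0.5]]'
python3 pose.py | head -1
```

```text
time_s: 13.63
eef_pos: [591.3, 189.2, 133.1]
ee_rot: [0.108, 0.597, 0.782, 0.141]
force: [8.1, 2.7, 4.2]
grip_width: 0.642
13.6333 tcp [591.3 189.2 133.1] arms [128.   -2.   15.8] f [8.1 2.7 4.2] g 0.642
```

```bash
python3 -m jog '[[[0,0,0],[0,0,0],0.32],[[0,0,0],[0,0,0],0.28],[[0,0,0],[0,0,0],0.2],[[0,0,0],[0,0,0],0.15],[[0,0,0],[0,0,0],0.15],[[-3.3,-0.9,9.4],[0,0,0],0.15],[[-10,-2.7,28],[0,0,0],0.15],[[-20,-5.4,56],[0,0,0],0.15]]'
python3 -m jog '[[[-10,-2.7,28],[0,0,0],0],[[-23,-6,66],[0,0,0],0],[[-37,-10,105],[0,0,0],0],[[-47,-12,130],[0,0,0],0],[[-47,-12,130],[0,0,0],0],[[-47,-12,130],[0,0,0],0],[[-47,-12,130],[0,0,0],0],[[-47,-12,130],[0,0,0],0]]'
cat > seat.py <<'E'
from pose import *
import sys
p=capture(sys.argv[1]);cv2.imwrite(f"pics/{sys.argv[2]}.png",p["color"]);w=cloud(p);L=(w-O)@A
for x0 in(28,128):
    m=(np.abs(L[...,2]-20)<4)&(np.abs(L[...,0]-x0-4)<42)&(np.abs(L[...,1])<115)
    m=cv2.morphologyEx(m.astype(np.uint8),cv2.MORPH_OPEN,np.ones((5,5)))>0
    q=L[m]
    if len(q)>300:
        r=cv2.minAreaRect(q[:,:2].astype(np.float32));k=np.linalg.lstsq(np.c_[q[:,:2],np.ones(len(q))],q[:,2],rcond=None)[0];print(x0,len(q),np.round(r[0],1),np.round(r[1],1),round(r[2],2),"tilt",k[:2].round(3),"z",np.median(q[:,2]).round(1))
        for ys in((-95,-50),(50,95)):
            t=q[(q[:,1]>ys[0])&(q[:,1]<ys[1])]
            if len(t):print("   low edge x",np.percentile(t[:,0],1).round(1),"hi",np.percentile(t[:,0],99).round(1))
E
python3 seat.py wrist w5; python3 pose.py
```

```text
time_s: 14.3
eef_pos: [567.5, 183.3, 185.8]
ee_rot: [0.104, 0.598, 0.783, 0.137]
force: [-0.4, 0.4, 0.7]
grip_width: 0.85
time_s: 14.97
eef_pos: [521.5, 171.4, 315.3]
ee_rot: [0.104, 0.598, 0.783, 0.137]
force: [0.7, -0.4, 0.2]
grip_width: 1.0
128 10868 [127.2  -2.5] [190.5  57.4] 89.9 tilt [ 0. -0.] z 20.0
   low edge x 100.2 hi 155.3
   low edge x 100.5 hi 155.3
15.0167 tcp [521.6 171.5 315.3] arms [122.7  -0.9 211.6] f [-0.2 -0.7  1. ] g 0.998
tool axes in arms frame
 [[-0.001  1.    -0.003]
 [ 1.     0.001  0.001]
 [ 0.001 -0.003 -1.   ]]
rotvec to seat (deg) [-0.01 -0.16 -0.06] j [ 0.07  0.15  1.56  0.07  1.09 -0.22]
```

View pics/w5.png

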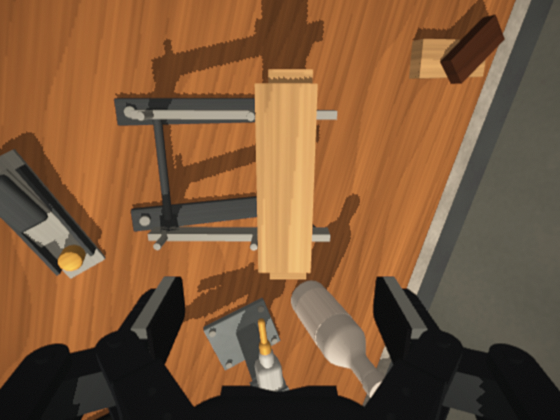

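w5 shows rail_b seated on the upper tier: low edge at x ≈ 100 at both ends, flat, 2.5 mm off-centre. Now for rail_a.

```bash
python3 -m jog '[[[-5,-40,0],[-1.5,5.5,0],0],[[-10,-80,0],[-3.2,11.6,0],0],[[-15,-120,0],[-4.8,17.5,0],0],[[-20,-160,0],[-5.3,19.3,0],0],[[-25,-200,0],[-5.3,19.3,0],0],[[-30,-240,0],[-5.3,19.3,0],0],[[-35,-280,0],[-5.3,19.3,0],0],[[-40,-310,0],[-5.3,19.3,0],0]]'
python3 -m jog '[[[-5,-120,-70],[0,0,-7],0],[[-5,-120,-70],[0,0,-14],0],[[-5,-120,-70],[0,0,-21],0],[[-5,-200,-90],[0,0,-28],0],[[-5,-200,-90],[0,0,-35],0],[[-8,-222,-100],[0,0,-42],0],[[-8,-222,-100],[0,0,-49],0],[[-8,-222,-100],[0,0,-56],0]]'
python3 -m jog '[[[0,0,0],[0,0,-7],0],[[0,0,0],[0,0,-14],0],[[0,0,0],[0,0,-21],0],[[0,0,0],[0,0,-28],0],[[0,0,0],[0,0,-28],0],[[0,0,0],[0,0,-28],0],[[0,0,0],[0,0,-28],0],[[0,0,0],[0,0,-28],0]]'
python3 rails.py w6; python3 pose.py|head -1
```

```text
time_s: 15.68
eef_pos: [481.1, -141.3, 315.7]
ee_rot: [-0.001, 0.607, 0.795, -0.0]
force: [1.1, -0.3, 0.0]
grip_width: 1.0
time_s: 16.35
eef_pos: [472.7, -362.0, 213.9]
ee_rot: [-0.002, 0.911, 0.413, -0.001]
force: [-0.3, 1.3, 0.8]
grip_width: 1.0
time_s: 17.02
eef_pos: [473.7, -360.5, 216.5]
ee_rot: [-0.0, 0.983, 0.186, -0.0]
force: [-0.2, 0.5, -0.0]
grip_width: 1.003
[ 473.7 -360.5  216.6] 17.0667
19.5 10482 [ 472.3 -361.5] [189.3  56.1] 21.4 19.4 col [ 94. 151. 202.]
39.5 1108 [ 592.3 -310.7] [55.3 15.3] 90.0 39.4 col [177. 190. 197.]
17.0667 tcp [ 473.7 -360.5  216.6] arms [ -85.8 -501.5  182.5] f [ 0.   0.  -0.2] g 0.999
```

```bash
python3 -m jog '[[[-0.5,-0.5,-35],[0,0,0],0.15],[[-1.2,-1,-75],[0,0,0],0.15],[[-1.2,-1,-115],[0,0,0],0.15],[[-1.2,-1,-150],[0,0,0],0.15],[[-1.2,-1,-175],[0,0,0],0.15],[[-1.2,-1,-190],[0,0,0],0.15],[[-1.2,-1,-197],[0,0,0],0.15],[[-1.2,-1,-198],[0,0,0],0.15]]'
python3 -m jog '[[[0,0,0],[0,0,0],0.25],[[0,0,0],[0,0,0],0.4],[[0,0,0],[0,0,0],0.5],[[0,0,0],[0,0,0],0.5],[[0,0,4],[0,0,0],0.5],[[0,0,20],[0,0,0],0.5],[[0,0,50],[0,0,0],0.5],[[0,0,85],[0,0,0],0.5]]' 45
python3 -m jog '[[[0,0,35],[0,0,0],0.5],[[0,0,75],[0,0,0],0.5],[[0,0,115],[0,0,5],0.5],[[0,10,140],[0,0,11],0.5],[[0,30,150],[0,0,18],0.5],[[0,50,150],[0,0,25],0.5],[[0,70,150],[0,0,32],0.5],[[0,90,150],[0,0,39],0.5]]'
python3 pose.py
```

```text
time_s: 17.73
eef_pos: [472.2, -361.1, 17.7]
ee_rot: [-0.001, 0.983, 0.185, -0.001]
force: [0.2, 0.7, -0.2]
grip_width: 0.85
time_s: 18.4
eef_pos: [471.7, -360.6, 103.6]
ee_rot: [-0.002, 0.983, 0.185, -0.001]
force: [0.9, -0.7, -1.7]
grip_width: 0.639
time_s: 19.07
eef_pos: [472.2, -270.4, 254.2]
ee_rot: [-0.0, 0.863, 0.505, 0.0]
force: [-0.4, 0.2, -1.5]
grip_width: 0.644
19.0667 tcp [ 472.2 -270.4  254.2] arms [ -52.1 -414.2  210.2] f [-0.4  0.2 -1.5] g 0.644
tool axes in arms frame
 [[ 0.66   0.669 -0.342]
 [ 0.712 -0.702  0.   ]
 [-0.24  -0.244 -0.94 ]]
rotvec to seat (deg) [ -2.52 -20.36  44.14] j [-0.74  0.35  1.43  0.    1.36 -0.22]
```

```bash
python3 -m jog '[[[1,25,0],[0,0,6],0.5],[[2,55,0],[0,0,12],0.5],[[3,85,0],[0,0,18],0.5],[[4,115,0],[0,0,24],0.5],[[5,150,0],[0,0,30],0.5],[[6,185,0],[0,0,36],0.5],[[7,220,0],[0,0,42],0.5],[[8,250,0],[0,0,44.6],0.5]]'
python3 -m jog '[[[2,30,0],[0.8,-3,0],0.5],[[4,65,0],[1.7,-6,0],0.5],[[6,100,0],[2.8,-10,0],0.5],[[8,130,0],[3.9,-14,0],0.5],[[9,155,-10],[4.9,-18,0],0.5],[[9,172,-25],[5.3,-19.3,0],0.5],[[9,180,-45],[5.3,-19.3,0],0.5],[[9,184,-60],[5.3,-19.3,0],0.5]]'
python3 pose.py
python3 - <<'E'
from pose import *
p=capture("wrist");cv2.imwrite("pics/w7.png",p["color"]);w=cloud(p)
L=(w-e)@R
m=(np.abs(L[...,0])>14)&(np.abs(L[...,0])<98)&(np.abs(L[...,1])<20)&(L[...,2]>-15)&(L[...,2]<5)
q=L[m];k=np.linalg.lstsq(np.c_[q[:,:2],np.ones(len(q))],q[:,2],rcond=None)[0];print("plane",k.round(3))
b=L[(L[...,2]>-15)&(L[...,2]<6)&(np.abs(L[...,1])<40)&(np.abs(L[...,0])>16)&(np.abs(L[...,0])<130)];r=cv2.minAreaRect(b[:,:2].astype(np.float32));print(r)
E
```

```text
time_s: 19.73
eef_pos: [479.9, -19.4, 254.1]
ee_rot: [-0.0, 0.607, 0.795, 0.0]
force: [1.0, -0.1, -1.1]
grip_width: 0.642
time_s: 20.4
eef_pos: [488.4, 163.8, 192.8]
ee_rot: [0.104, 0.6, 0.781, 0.138]
force: [0.9, -0.4, -2.1]
grip_width: 0.64
20.4 tcp [488.4 163.8 192.8] arms [ 48.8   0.5 108.2] f [ 0.9 -0.4 -2.1] g 0.64
tool axes in arms frame
 [[ 0.004  1.    -0.001]
 [ 1.    -0.004  0.002]
 [ 0.002 -0.001 -1.   ]]
rotvec to seat (deg) [-0.16 -0.08  0.21] j [ 0.06  0.19  1.86  0.1   0.76 -0.26]
plane [0.    0.002 0.889]
((24.495803833007812, -0.4207191467285156), (56.505104064941406, 158.6648712158203), 89.95220947265625)
```

```bash
python3 - <<'E'
from pose import *
p=capture("wrist");cv2.imwrite("pics/w8.png",p["color"]);w=cloud(p)
L=(w-e)@R
for x in (30,60,80,90,94,97,100,103,106,110):
    q=L[(np.abs(L[...,0]-x)<1)&(np.abs(L[...,1])<26)&(L[...,2]>-20)&(L[...,2]<25)];
    if len(q):print(x,len(q),np.percentile(q[:,2],[5,50,95]).round(1),np.percentile(q[:,1],[1,99]).round(1))
E
```

```text
30 568 [0.  0.9 1.9] [-25.5  25.4]
60 721 [-0.1  0.9  1.9] [-25.6  25.4]
80 864 [-0.1  0.9  1.9] [-25.5  25.4]
90 922 [-0.2  0.9  1.9] [-25.5  25.6]
94 571 [-0.1  1.2  8.3] [-25.3  25.6]
97 663 [6.9 7.9 8.9] [-16.   23.1]
100 680 [6.8 7.9 9. ] [-15.8  22.9]
103 689 [6.8 7.9 9. ] [-16.1  23.1]
106 342 [6.9 8.1 9.2] [-16.   22.9]
```

View pics/w8.png

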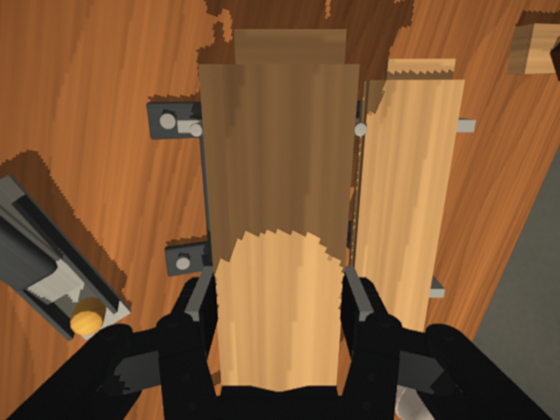

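w8: rail_a is held square with its far end at px (290,45), above the lower tier. Rail_b sits at right, undisturbed.

```bash
python3 -m jog '[[[-5,-1.5,-4],[0,0,0.2],0.5],[[-9,-2,-14],[0,0,0.2],0.5],[[-4,-1,-31],[0,0,0.2],0.5],[[3,1,-50],[0,0,0.2],0.5],[[9,2.5,-65],[0,0,0.2],0.5],[[13,3.6,-75],[0,0,0.2],0.5],[[15.2,4.1,-81],[0,0,0.2],0.5],[[15.8,4.3,-82.4],[0,0,0.2],0.5]]'
python3 pose.py|head -1
python3 -m jog '[[[0.2,0.1,-0.6],[0,0,0],0.5],[[0.4,0.1,-1.2],[0,0,0],0.5],[[0.6,0.2,-1.8],[0,0,0],0.5],[[0.8,0.2,-2.3],[0,0,0],0.5],[[0.9,0.2,-2.6],[0,0,0],0.5],[[1,0.3,-2.8],[0,0,0],0.5],[[1,0.3,-2.8],[0,0,0],0.5],[[1,0.3,-2.8],[0,0,0],0.5]]'
python3 pose.py|head -1
```

```text
time_s: 21.17
eef_pos: [505.5, 166.5, 111.3]
ee_rot: [0.104, 0.599, 0.782, 0.139]
force: [-0.4, -0.9, -0.8]
grip_width: 0.641
21.1667 tcp [505.5 166.5 111.3] arms [37.2 -1.4 25.6] f [-0.4 -0.9 -0.8] g 0.641
time_s: 21.83
eef_pos: [506.3, 167.1, 108.7]
ee_rot: [0.105, 0.599, 0.782, 0.139]
force: [0.4, -0.6, -0.9]
grip_width: 0.642
21.8333 tcp [506.3 167.1 108.7] arms [37.2 -1.1 22.9] f [ 0.4 -0.6 -0.9] g 0.642
```

```bash
python3 -m jog '[[[0.1,0.3,-0.3],[0,0,0],0.5],[[0.2,0.5,-0.6],[0,0,0],0.5],[[0.3,0.8,-0.9],[0,0,0],0.5],[[0.4,0.8,-1.2],[0,0,0],0.5],[[0.5,0.8,-1.5],[0,0,0],0.5],[[0.6,0.8,-1.7],[0,0,0],0.5],[[0.6,0.8,-1.7],[0,0,0],0.5],[[0.6,0.8,-1.7],[0,0,0],0.5]]'
python3 pose.py|head -1
```

```text
time_s: 22.5
eef_pos: [506.9, 167.9, 107.0]
ee_rot: [0.105, 0.599, 0.782, 0.139]
force: [-0.0, -0.9, -1.2]
grip_width: 0.637
22.5 tcp [506.9 167.9 107. ] arms [37.3 -0.4 21. ] f [-0.  -0.9 -1.2] g 0.637
```

```bash
python3 -m jog '[[[0.1,0,-0.2],[0,0,0],0.5],[[0.1,0,-0.4],[0,0,0],0.5],[[0.2,0.1,-0.6],[0,0,0],0.5],[[0.3,0.1,-0.8],[0,0,0],0.5],[[0.3,0.1,-0.9],[0,0,0],0.5],[[0.3,0.1,-0.9],[0,0,0],0.5],[[0.3,0.1,-0.9],[0,0,0],0.5],[[0.3,0.1,-0.9],[0,0,0],0.5]]'
python3 pose.py|head -1
```

```text
time_s: 23.17
eef_pos: [507.0, 167.9, 106.9]
ee_rot: [0.105, 0.599, 0.782, 0.139]
force: [-10.4, -3.7, 12.6]
grip_width: 0.645
23.1667 tcp [507.  167.9 106.9] arms [37.4 -0.4 20.8] f [-10.4  -3.7  12.6] g 0.645
```

```bash
python3 -m jog '[[[-0.1,0,0.4],[0,0,0],0.5],[[-1.1,-0.3,0.1],[0,0,0],0.5],[[-2.4,-0.6,-0.4],[0,0,0],0.5],[[-3.7,-1,-0.9],[0,0,0],0.5],[[-4.9,-1.3,-1.3],[0,0,0],0.5],[[-6,-1.6,-1.7],[0,0,0],0.5],[[-7.1,-1.9,-2.15],[0,0,0],0.5],[[-7.7,-2.1,-2.4],[0,0,0],0.5]]'
python3 pose.py | head -1
python3 -m jog '[[[-0.2,-0.1,-0.1],[0,0,0],0.5],[[-0.5,-0.1,-0.2],[0,0,0],0.5],[[-0.8,-0.2,-0.3],[0,0,0],0.5],[[-1,-0.3,-0.4],[0,0,0],0.5],[[-1.2,-0.35,-0.45],[0,0,0],0.5],[[-1.2,-0.35,-0.45],[0,0,0],0.5],[[-1.2,-0.35,-0.45],[0,0,0],0.5],[[-1.2,-0.35,-0.45],[0,0,0],0.5]]'
python3 pose.py|head -1
```

```text
time_s: 23.83
eef_pos: [500.3, 165.9, 104.3]
ee_rot: [0.106, 0.599, 0.782, 0.14]
force: [1.3, 0.9, 5.9]
grip_width: 0.641
23.8333 tcp [500.3 165.9 104.3] arms [29.9 -0.6 20.9] f [1.3 0.9 5.9] g 0.641
time_s: 24.5
eef_pos: [499.1, 165.5, 103.9]
ee_rot: [0.105, 0.599, 0.782, 0.14]
force: [1.1, -0.1, 6.0]
grip_width: 0.647
24.5 tcp [499.1 165.5 103.9] arms [28.6 -0.7 20.9] f [ 1.1 -0.1  6. ] g 0.647
```

```bash
python3 -m jog '[[[-0.2,-0.1,-0.1],[0,0,0],0.5],[[-0.5,-0.1,-0.2],[0,0,0],0.5],[[-0.8,-0.2,-0.3],[0,0,0],0.5],[[-1,-0.3,-0.4],[0,0,0],0.5],[[-1.2,-0.35,-0.45],[0,0,0],0.5],[[-1.2,-0.35,-0.45],[0,0,0],0.5],[[-1.2,-0.35,-0.45],[0,0,0],0.5],[[-1.2,-0.35,-0.45],[0,0,0],0.5]]'
python3 pose.py|head -1
```

```text
time_s: 25.17
eef_pos: [498.6, 165.4, 103.8]
ee_rot: [0.106, 0.599, 0.781, 0.14]
force: [5.8, 4.5, 3.5]
grip_width: 0.645
25.1667 tcp [498.6 165.4 103.8] arms [28.1 -0.7 20.9] f [5.8 4.5 3.5] g 0.645
```

```bash
python3 -m jog '[[[-0.2,-0.1,-0.1],[0,0,0],0.5],[[-0.4,-0.1,-0.2],[0,0,0],0.5],[[-0.6,-0.2,-0.2],[0,0,0],0.5],[[-0.6,-0.2,-0.2],[0,0,0],0.5],[[-0.6,-0.2,-0.2],[0,0,0],0.5],[[-0.6,-0.2,-0.2],[0,0,0],0.5],[[-0.6,-0.2,-0.2],[0,0,0],0.5],[[-0.6,-0.2,-0.2],[0,0,0],0.5]]'
python3 pose.py|head -1
python3 -m jog '[[[0,0,0],[0,0,0],0.32],[[0,0,0],[0,0,0],0.28],[[0,0,0],[0,0,0],0.2],[[0,0,0],[0,0,0],0.15],[[0,0,0],[0,0,0],0.15],[[-3.3,-0.9,9.4],[0,0,0],0.15],[[-10,-2.7,28],[0,0,0],0.15],[[-20,-5.4,56],[0,0,0],0.15]]'
python3 -m jog '[[[-10,-2.7,28],[0,0,0],0],[[-14,-12,66],[-1,4,0],0],[[-10,-30,105],[-2.5,10,0],0],[[0,-60,140],[-4,15,0],0],[[10,-90,170],[-5.3,19.3,0],0],[[20,-110,170],[-5.3,19.3,0],0],[[20,-110,170],[-5.3,19.3,0],0],[[20,-110,170],[-5.3,19.3,0],0]]'
python3 seat.py wrist w9; python3 pose.py|head -1
cat > gun.py <<'E'
from pose import *
import sys
p=capture(sys.argv[1]);cv2.imwrite(f"pics/{sys.argv[2]}.png",p["color"]);W=cloud(p);Rc=np.array(p["R"]);t=np.array(p["t"]);K=np.array(p["camera_matrix"])
C=-Rc.T@t;print("cam",C.round())
for nm,h in (("gun",0),("pivot",125),("squeeze",125)):
    for d in place_of(p,nm)[:1]:
        px=d["centre"];v=Rc.T@np.linalg.inv(K)@[px[1],px[0],1];print(nm,round(d["p"],2),np.round(px),(C+v*(h-C[2])/v[2]).round(1))
D=p["color"].max(2);m=(W[...,0]>450)&(W[...,0]<690)&(W[...,1]>-240)&(W[...,1]<-40)
for lo,hi,z0,z1,nm in((0,70,130,141,"grip"),(90,256,128,138,"trig")):
    mm=(m&(D>=lo)&(D<hi)&(W[...,2]>z0)&(W[...,2]<z1)).astype(np.uint8);n,l,st,c=cv2.connectedComponentsWithStats(mm)
    for i in range(1,n):
        if st[i,4]>80:
            Q=W[l==i];rr=cv2.minAreaRect(Q[:,:2].astype(np.float32));print(nm,len(Q),"px",c[i].round(),np.round(rr[0],1),np.round(rr[1],1),round(rr[2],2),"z",np.median(Q[:,2]).round(1))
E
python3 gun.py wrist w10
```

```text
time_s: 25.83
eef_pos: [498.5, 165.3, 103.8]
ee_rot: [0.107, 0.599, 0.781, 0.141]
force: [8.5, 5.9, 2.3]
grip_width: 0.64
25.8333 tcp [498.5 165.3 103.8] arms [28.  -0.7 21. ] f [8.5 5.9 2.3] g 0.64
time_s: 26.5
eef_pos: [475.3, 159.4, 157.9]
ee_rot: [0.103, 0.599, 0.782, 0.137]
force: [1.0, -0.0, 0.5]
grip_width: 0.847
time_s: 27.17
eef_pos: [496.8, 48.3, 329.3]
ee_rot: [0.0, 0.609, 0.793, 0.001]
force: [-0.2, 0.3, 0.3]
grip_width: 0.998
28 8947 [ 27.2 -21.2] [150.9  58. ] 89.65 tilt [-0.001 -0.   ] z 20.0
   low edge x 0.4 hi 55.5
   low edge x 0.7 hi 51.3
128 11322 [127.8 -25.6] [143.5  56.2] 89.92 tilt [-0. -0.] z 20.1
   low edge x 100.2 hi 155.1
27.2167 tcp [496.1  49.4 328.5] arms [  74.  -112.   243.4] f [ 0.  -0.1 -0.5] g 1.002
cam [474. 130. 454.]
gun 0.61 [269. 344.] [636.8 -87.8   0. ]
pivot 0.76 [312. 345.] [610.9 -81.3 125. ]
squeeze 0.77 [332. 308.] [ 577.2 -118.8  125. ]
grip 1789 px [316. 336.] [ 586.5 -116.1] [110.2  28.5] 34.07 z 135.9
trig 193 px [369. 302.] [630.  -57.1] [ 7.2 38.5] 21.09 z 135.4
trig 428 px [315. 317.] [577.3 -90.9] [79.4 13.3] 17.98 z 133.1
trig 88 px [378. 342.] [ 656.  -101.9] [15.5 18.8] 13.07 z 137.1
trig 317 px [258. 350.] [ 524.5 -155.7] [35.7 17.9] 30.32 z 131.8
```

View pics/w10.png

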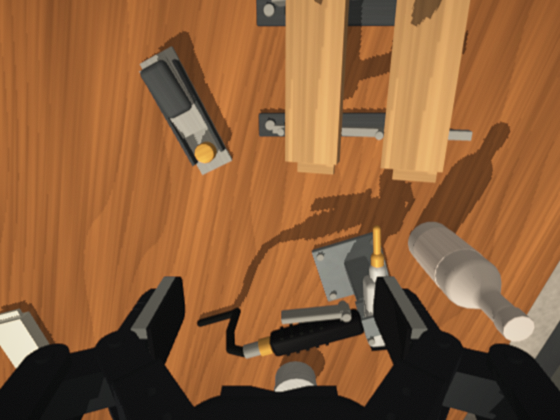

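w10 shows both rails seated at (315,80) and (430,90). The gun grip is at (315,335) with the trigger bar at (315,315), and the glue bottle at (470,275). The part of rail_a visible lies flat with its edge at x ≈ 0.5. Next is the gun, from closer in.

```bash
python3 -m jog '[[[15,-30,0],[0,0,-7],0],[[30,-60,0],[0,0,-14],0],[[45,-90,0],[0,0,-21],0],[[60,-120,-10],[0,0,-28],0],[[75,-150,-25],[0,0,-35],0],[[83,-166,-40],[0,0,-42],0],[[83,-166,-49],[0,0,-49],0],[[83,-166,-49],[0,0,-56],0]]'
python3 -m jog '[[[0,0,0],[0,0,-7],0],[[0,0,0],[0,0,-14],0],[[0,0,0],[0,0,-14],0],[[0,0,0],[0,0,-14],0],[[0,0,0],[0,0,-14],0],[[0,0,0],[0,0,-14],0],[[0,0,0],[0,0,-14],0],[[0,0,0],[0,0,-14],0]]'
python3 pose.py|head -1; python3 gun.py wrist w11
```

```text
time_s: 28.08
eef_pos: [579.0, -116.4, 276.5]
ee_rot: [-0.002, 0.911, 0.412, -0.001]
force: [0.1, -1.0, -0.6]
grip_width: 0.996
time_s: 28.75
eef_pos: [579.5, -116.3, 279.6]
ee_rot: [-0.0, 0.953, 0.302, 0.001]
force: [-0.0, -0.3, -0.6]
grip_width: 1.002
28.75 tcp [ 579.5 -116.3  279.6] arms [  92.  -293.8  184.8] f [-0.  -0.3 -0.6] g 1.002
cam [648. -68. 405.]
gun 0.97 [120. 285.] [629.5 -91.1   0. ]
pivot 0.74 [143. 264.] [610.5 -80.4 125. ]
squeeze 0.58 [198. 277.] [ 577.7 -116.3  125. ]
grip 223 px [335. 111.] [ 663.9 -111.5] [20.9  6.6] 21.92 z 134.5
grip 3674 px [284. 189.] [ 585.6 -118. ] [110.2  26.7] 33.12 z 136.0
trig 1134 px [254.  92.] [640.  -50.1] [30.1 32.8] 20.68 z 136.9
trig 874 px [319. 104.] [658.6 -97.7] [29.9 25.5] 21.37 z 136.8
trig 877 px [254. 181.] [579.  -93.4] [79.3 12.1] 22.58 z 133.2
trig 554 px [281. 267.] [ 525.4 -157.9] [39.2 18.5] 35.88 z 132.1
```

View pics/w11.png

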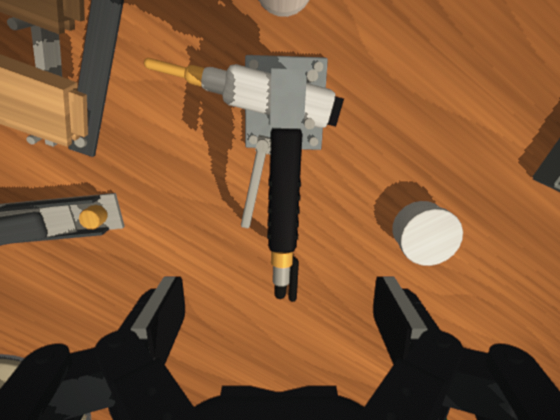

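The picture shows the gun grip vertical at (285,190), trigger bar at (253,185) to its left, housing at (285,90) and tin at (430,235). The fitted squeeze point (578.7,-116.5) agrees with the network to about 1 mm, with gun yaw about 33.5°.

```bash
python3 -m jog '[[[-0.8,-0.2,-25],[0,0,-1.7],0],[[-0.8,-0.2,-60],[0,0,-1.7],0],[[-0.8,-0.2,-95],[0,0,-1.7],0],[[-0.8,-0.2,-120],[0,0,-1.7],0],[[-0.8,-0.2,-140],[0,0,-1.7],0],[[-0.8,-0.2,-152],[0,0,-1.7],0],[[-0.8,-0.2,-158.5],[0,0,-1.7],0],[[-0.8,-0.2,-158.5],[0,0,-1.7],0]]' 30
python3 pose.py|head -1
```

```text
time_s: 29.62
eef_pos: [578.3, -116.4, 119.9]
ee_rot: [-0.001, 0.958, 0.287, -0.0]
force: [0.1, 0.6, -0.2]
grip_width: 0.998
29.6167 tcp [ 578.3 -116.4  119.9] arms [  36.2 -293.6   35.1] f [ 0.1  0.6 -0.2] g 0.998
```

```bash
python3 -m jog '[[[0,0,0],[0,0,0],0.3],[[0,0,0],[0,0,0],0.5],[[0,0,0],[0,0,0],0.65],[[0,0,0],[0,0,0],0.65],[[0,0,0],[0,0,0],0.65],[[0,0,0],[0,0,0],0.65],[[0,0,0],[0,0,0],0.65],[[0,0,0],[0,0,0],0.65]]' 30
python3 pose.py|head -1
```

```text
time_s: 30.28
eef_pos: [578.8, -116.4, 121.9]
ee_rot: [-0.0, 0.958, 0.287, 0.001]
force: [-3.5, 3.0, 4.8]
grip_width: 0.409
30.2833 tcp [ 578.8 -116.4  121.9] arms [  37.3 -293.6   36.9] f [-3.5  3.   4.8] g 0.409
```

```bash
python3 -m jog '[[[0,0,0],[0,0,0],0.65],[[0,0,0],[0,0,0],0.65],[[0,0,0],[0,0,0],0.65],[[0,0,0],[0,0,0],0.65],[[0,0,0],[0,0,0],0.65],[[0,0,0],[0,0,0],0.65],[[0,0,0],[0,0,0],0.65],[[0,0,0],[0,0,0],0]]' 30
python3 -m jog '[[[0,0,0],[0,0,0],0],[[0,0,0],[0,0,0],0],[[0,0,0],[0,0,0],0],[[0,0,0],[0,0,0],0],[[0,0,20],[0,0,0],0],[[0,0,50],[0,0,0],0],[[0,0,90],[0,0,0],0],[[0,0,130],[0,0,0],0]]'
python3 -m jog '[[[0,0,30],[0,0,0],0],[[-5,-10,50],[0,0,3],0],[[-20,10,70],[0,0,10],0],[[-40,30,75],[0,0,17],0],[[-60,60,75],[0,0,24],0],[[-80,90,75],[0,0,31],0],[[-85,120,75],[0,0,38],0],[[-85,150,75],[0,0,45],0]]'
python3 seat.py wrist w12; python3 gun.py wrist w13; python3 pose.py|head -1
python3 - <<'E'
from h import *
p=capture("top");w=cloud(p)
for nm,b in [("plane",(290,440,0,150,12,60)),("tin",(570,670,-360,-260,33,50)),("glue",(700,800,-70,60,150,210))]:
    m=(w[...,0]>b[0])&(w[...,0]<b[1])&(w[...,1]>b[2])&(w[...,1]<b[3])&(w[...,2]>b[4])&(w[...,2]<b[5]);q=w[m];r=cv2.minAreaRect(q[:,:2].astype(np.float32));print(nm,len(q),np.round(r[0]),np.round(r[1]),round(r[2],1))
E
```

```text
time_s: 30.95
eef_pos: [578.6, -115.9, 121.3]
ee_rot: [-0.001, 0.958, 0.287, 0.001]
force: [-0.9, 5.2, -2.0]
grip_width: 0.535
time_s: 31.62
eef_pos: [578.3, -116.7, 252.4]
ee_rot: [-0.0, 0.958, 0.287, 0.0]
force: [1.6, -0.4, 0.6]
grip_width: 1.004
time_s: 32.28
eef_pos: [492.6, 34.4, 326.9]
ee_rot: [0.0, 0.773, 0.634, 0.001]
force: [0.5, 0.6, 1.4]
grip_width: 1.0
28 8362 [ 27.5 -21.5] [150.   57.8] 89.72 tilt [-0.002 -0.001] z 20.0
   low edge x 0.2 hi 55.8
   low edge x 0.4 hi 6.9
128 7051 [127.5 -49.6] [95.1 56.5] 89.91 tilt [ 0.002 -0.   ] z 20.1
   low edge x 100.3 hi 155.2
cam [508. 121. 452.]
gun 0.95 [226. 389.] [633.3 -86.8   0. ]
pivot 0.57 [267. 406.] [613.5 -81.  125. ]
squeeze 0.79 [299. 373.] [ 573.6 -115.7  125. ]
grip 499 px [415. 280.] [619.7 -94.2] [32.  25.3] 33.41 z 135.9
grip 661 px [360. 320.] [ 559.  -134.3] [45.  28.8] 30.21 z 135.7
trig 587 px [431. 244.] [640.9 -52.3] [30.8 36.6] 20.64 z 136.9
trig 135 px [402. 272.] [605.1 -83.1] [23.  14.1] 24.89 z 133.4
trig 281 px [456. 279.] [ 661.1 -101.3] [27.9 26.3] 22.46 z 136.7
trig 195 px [359. 293.] [558.6 -99.6] [38.3  7.5] 21.0 z 133.1
trig 326 px [336. 337.] [ 523.8 -156.7] [36.3 17.9] 32.21 z 131.9
32.5333 tcp [493.9  32.9 326.1] arms [  67.1 -127.3  243.3] f [ 0.9 -0.   0.4] g 1.001
plane 599 [369.  74.] [ 47. 134.] 40.2
tin 545 [ 620. -309.] [72. 71.] 9.7
glue 171 [740.  -8.] [29. 28.] 21.8
```

View pics/w12.png

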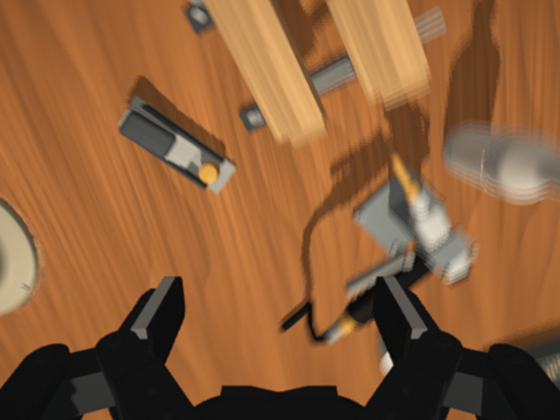

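The picture, blurred by motion, shows the plane, both rails and the gun with its trigger sprung out. I'll time the fingers in free air to check how long the squeeze lasted, and look at the rails from above.

```bash
python3 -m jog '[[[0,30,0],[0,0,0],0],[[0,60,0],[0,0,0],0],[[0,90,0],[0,0,0],0],[[0,105,0],[0,0,0],0],[[0,105,0],[0,0,0],0.3],[[0,105,0],[0,0,0],0.5],[[0,105,0],[0,0,0],0.65],[[0,105,0],[0,0,0],0.65]]'
python3 seat.py wrist w14; python3 gun.py top t2
```

```text
time_s: 33.25
eef_pos: [494.0, 137.1, 326.0]
ee_rot: [-0.0, 0.776, 0.631, 0.0]
force: [-0.1, -0.2, 0.5]
grip_width: 0.452
28 9297 [27.5 -1.8] [ 59.  190.8] 0.19 tilt [-0.003 -0.   ] z 19.9
   low edge x 0.1 hi 55.9
   low edge x 0.4 hi 56.1
128 13709 [127.4  -2.3] [190.7  57.1] 89.93 tilt [-0. -0.] z 20.0
   low edge x 100.3 hi 155.4
   low edge x 100.7 hi 155.4
cam [ 282. -139. 1384.]
pivot 0.85 [163. 247.] [606.9 -83.6 125. ]
squeeze 0.67 [171. 259.] [ 586.2 -115.   125. ]
grip 158 px [261. 173.] [ 577.5 -122.5] [67.7 21.8] 35.59 z 135.9
trig 91 px [254. 142.] [658.3 -94.9] [28.5 40.4] 9.59 z 135.1
trig 91 px [235. 151.] [638.1 -50.4] [31.3 28.1] 31.15 z 135.0
trig 125 px [249. 171.] [587.  -89.5] [96.  29.3] 4.98 z 132.7
trig 91 px [274. 194.] [ 527.9 -154.6] [50.  20.1] 40.09 z 131.9
```

```bash
python3 -c "
from rig import ctrl;print(ctrl.finish_job())"
```

```text
the job is handed in; nothing more can be done
None
```

I laid both rails on the rack, squeezed the air gun's trigger and handed the job in at about 33 s of the 72 s allowed. No verdict came back.

- **Rails:** rail_b is on the upper tier and rail_a on the lower. The last wrist view shows both flat across the arms and about 2 mm off centre. Both ends of each lower edge are within about 0.7 mm of the pin faces. Contact forces when setting down were about 17 N.
- **Trigger:** it was held right in for about 0.9 s, a time I worked out from a free-air test of the finger speed rather than watched directly. The fingers stopped at about 35 mm, where 36 mm was expected for fully in. The next wrist picture shows the trigger back out at its released angle.
- **Bystanders:** the tin and plane measure where they were before the job. The glue bottle is still standing in place in the views, but I took no matching measurement of it beforehand.

**Checks that disagreed:** rail_a hung about 3 mm lower in the fingers than expected after it was picked up, so I corrected its placing height. One seat reading straight after the squeeze was off because the picture was blurred and partly blocked; the clear view after it agreed with the rest.

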